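# Snap the vent coupler onto the tilted port and hold it down

### The arm

A 6-joint arm with a two-finger parallel gripper is mounted at the origin on a cart in front of the work surface, level with it; the furniture and walls round the work are solid. World frame = base frame: x ahead of the robot, y to its left, z up, the work surface at z = 0. Lengths are in m, angles in rad, forces in N, time in s.
With the tool pointing down it reaches from about 0.3 to 1 m from the base axis. Payload 5.1 kg.
Tool frame: the origin (TCP) lies midway between the tips of the shut fingers; the grasp point (between the pads) lies ctrl.hold_point_z behind it (ctrl.hold_point_z is the distance from the TCP to the grasp point, in m); z points along the fingers, y is the line along which they close (so a half turn about z gives the same grasp; the last joint's range is limited). The gripper opens to 95 mm and grips with 3 to 60 N. Pads are 20 mm wide; open, the fingers measure 119 mm over their backs; the gripper's body (75 mm by 180 mm) begins 59 mm behind the grasp point.
Start: joints at [1.165, 0.124, 1.65, -0, 1.367, -0.083], TCP at [0.206, 0.616, 0.185] pointing down, gripper open.
Joint ranges: [-2.61, 2.61], [-1.02, 2.33], [0.03, 2.71], [-1.35, 4.49], [0.32, 2.68], [-2.91, 2.91]. Speed limits (rad/s): [2.57, 2.57, 3.14, 3.14, 3.14, 3.14].

### API

Orientations are given as a rotation vector (axis times angle).
In Python, from workcell import ctrl, grab_frame, recognise, masks_of, spot_point gives the robot as it stands.
- The arm moves only by the shell command python3 -m jog 'ROWS' [FORCE]. ROWS is JSON, a list of rows, each an object with "claw": the closure in counts, from 0 (fully open) to 255 (shut); "translation": the shift along the tool's x, y, z in cm, a list of three; "angular": the turn, a rotation vector about the tool's x, y, z in degrees, a list of three. A call has 1 to 20 rows; each row is the pose to reach, as a shift and turn from the pose commanded when the call began, along the tool's axes at that moment; what a row does not reach only later rows make up. A row lasts 1/8 s, in which the tool goes at most 62.5 mm and 10.7 degrees, less where a joint would pass 70% of its speed; a pose out of reach is approached as far as the arm can. A call with a gripper value outside its range is refused whole. The fingers move at their own pace and stop on an object; FORCE is the grip in N (left out, the last holds). Time passes only in rows, so rows that repeat a pose let the fingers close. It gives the time, the measured TCP pose, the force, the opening and the grip force at its end, in the units of the state.
- ctrl.get_state(): the state, without advancing time (a new reading comes with each control period).
- grab_frame(name): name is "scene" or "side" or "wrist"; returns a dict with "image" (400x640x3 uint8, blue, green, red), "K" (3x3 intrinsics, pixels), "world_to_cam" (4x4, takes a point from world to camera coordinates); the wrist camera has in their place "mount" (4x4, takes a point from camera to tool coordinates, whose origin is the TCP and whose axes are the flange's). Camera axes: x right, y up, looking along -z (the intrinsics and any distortion apply to the point x, -y, -z); pixel columns grow to the right and rows downward; lengths in m; the calibration is good to about 2 mm. A picture is of the moment at which its call begins: read the wrist's pose just before it. There is no depth.
- ctrl.close_job(): hands the job in; it is judged then, once.
Trained networks look in a picture, given as the dict that the camera call returned (one of the last four; its "shot" number tells which), for a name from the list of things; names that differ only in an ending like _2 or _b are one class to them, and where a whole thing is asked for, a point or a joint stands for the part that bears it (a point fixed in the world has none). Each returns a list of dicts, best first, with "score" (0 to 1); they miss things now and then, are a little off and sometimes report something else, mostly with a low value. They report only what shows in the picture. A call takes as long as a camera call. They do not tell look-alikes from the thing itself.
- recognise(picture, query): "uv" ([column, row] in pixels, amid what is visible of it).
- masks_of(picture, query): "mask" (400x640 bool, what is visible of it) and "uv" ([column, row] in pixels, amid what is visible of it).
- spot_point(picture, query): "uv" ([column, row] in pixels: a listed point, or the origin of a listed thing).
The state is a dict: "t": time; "q": joint angles; "qd": joint speeds; "effort": joint torques, N m; "tcp_pos": TCP position; "orientation": TCP orientation; "force": force on the tool from outside, world axes, zero at the start; "wrist_torque": the same for the moment, N m; "grip_width": finger opening in m; "finger_force": force on a finger pad.
Only numpy, scipy, OpenCV 4.12 (cv2) and the standard library are available. Lean on these libraries where they do the work, as an engineer would, in place of code of your own. Each camera call takes 0.05 s, during which the arm holds its last target. There are 200 camera calls.

### The job

Pick up the vent coupler with a light grip (about 20 N, never more than 40 N), press it squarely onto the tilted nipple of the fluid port until both roller arms snap shut over its flange, then push it about 5 mm further against the spring sleeve so that the valve stays open. Press firmly but do not ram it (keep the push below about 40 N), leave the two vials standing where they are, and finish while still gripping the coupler and holding it pushed down; do not let go.

Things in the scene. Friction and masses are not known exactly. Their poses are not given: they have to be found in the camera images.
- coupler: Loose turned-steel vent coupler, about 120 g, 88 mm tall, standing upright on its open mouth on the table. Origin at the centre of the mouth, z up its axis; it is round, so its yaw means nothing. From the mouth: cone widening from 28 to 36 mm diameter (z 0 to 7 mm), latch flange 36 mm (7 to 9), barrel 26 mm (9 to 34). Bore in the mouth 18 mm diameter, 30 mm deep.
- coupler_neck (a point): Middle of the coupler's dark-ribbed grip neck, 60 mm above its mouth on the axis. The neck is 24 mm in diameter (40 to 80 mm above the mouth); below it the push shoulder, 40 mm in diameter (34 to 40), above it a vent stub 8 mm wide (80 to 88). Grip the neck with the fingertips just above the shoulder, which then carries the push.
- port: Fluid port fixed to the table: steel base plate 92 x 78 x 8 mm and an aluminium valve body tilted 25 degrees. Origin at the centre of the plate's underside; x points away from the side to which the nipple leans. Highest point about 97 mm above the table.
- nipple: Steel nipple of the port, 14 mm diameter, 36 mm long with a tapered tip, fixed. Origin at its foot on the valve body (10 mm toward -x from the port's origin), 64 mm above the table; z along the nipple's axis out of the body, 25 degrees from vertical, leaning toward the port's -x (roughly toward the robot); y is level, from one roller arm to the other.
- sleeve (a joint): Aluminium spring sleeve, 28 mm diameter, round the nipple, its top 22 mm from the nipple's foot at 0. The coupler's mouth pushes it toward the foot: metres, 0 to 0.014 (stop). Spring 5 N at 0, 0.6 N more per mm. About 0.005 with the coupler snapped on and let go; the valve is held open beyond 0.0085. Passing the roller arms takes up to about 15 N, full travel 14 N.
- latch_left (a joint): Sprung roller arm on the nipple frame's +y side: 0 closed, grows (rad) as it is pushed outward, about 0.13 while the flange passes. Roller 8 mm diameter, centre 30 mm from the foot along the axis, 18.5 mm off it. It snaps shut over the flange when the coupler's mouth is about 17 mm from the nipple's foot. The arms end 34 mm from the foot.
- latch_right (a joint): The same roller arm on the -y side.
- vial_middle: Bystander: screw-capped vial 32 mm diameter, 60 mm tall, standing between port and coupler. Origin under its centre.
- vial_side: Bystander: smaller screw-capped vial 27 mm diameter, 52 mm tall, standing near the left end of the work. Origin under its centre.
Mind the look-alikes: they are no part of the job. Leave any brown look-alike of the coupler alone.

How it is judged:
On the way, in this order (a step that is already met when the one before it is completed fails the run):
1. the coupler is lifted clear of the table (height (world z) of coupler above 0.04 m), for 0.1 s.
2. the coupler sits squarely on the nipple and both roller arms have snapped shut over its flange (value of joint each of latch_left, latch_right below 0.06 rad and x of coupler in the frame of nipple between -0.005 and 0.005 m and y of coupler in the frame of nipple between -0.005 and 0.005 m and z of coupler in the frame of nipple below 0.019 m and angle between the z axis of coupler and the z axis of nipple, either way round below 0.1 rad), for 0.1 s.
At the end, for the whole second after the job is handed in: Both roller arms closed (below 0.06 rad) over the flange, coupler on the nipple's axis within 5 mm and 0.1 rad with its mouth less than 19 mm from the nipple's foot, sleeve pushed down more than 8.5 mm, and the fingers still holding the coupler (all of step 2 and value of joint sleeve above 0.0085 m and contact force between the fingers and coupler above 3 N); the arm keeps its last pose, push and grip.
It fails at once if the coupler is gripped too hard (both fingers together over 95 N, which a grip of 40 N a finger plus the push does not reach) (contact force between the fingers and coupler above 95 N).
It fails at once if the coupler is rammed on the port too hard (contact force between coupler and port above 45 N).
It fails at once if a vial is knocked or moved (distance of any of vial_middle, vial_side from where it was at the start of the episode above 0.03 m or angle between any of vial_middle, vial_side's own z axis and vertical above 0.5 rad).
It also fails if it takes over 42 s, if anything falls off the work surface, if the arm or the gripper's body presses on something with over 40 N, if the wrist force passes 120 N, or if a joint passes its speed limit or range.

## Working session

There is one attempt and no reset: what is moved stays moved. The work goes in short steps, Python scripts to look and compute and a shell command to move; the robot and the scene stay as the last step left them, time stands still between calls to the robot, and variables do not carry over. Pictures are saved under pics/ and viewed, at most 10 in all, crops included, and the job is handed in when it is done.

```bash
mkdir -p pics; ls; cat > h.py <<'E'
import numpy as np, cv2
from scipy.spatial.transform import Rotation as R
from workcell import ctrl, grab_frame, recognise, masks_of, spot_point
def cam(name):
    s=ctrl.get_state(); f=grab_frame(name)
    if name=="wrist":
        T=np.eye(4); T[:3,:3]=R.from_rotvec(s["orientation"]).as_matrix(); T[:3,3]=s["tcp_pos"]
        f["c2w"]=T@np.array(f["mount"])
    else: f["c2w"]=np.linalg.inv(np.array(f["world_to_cam"]))
    return f
def ray(f,uv):
    K=np.array(f["K"]); d=np.array([(uv[0]-K[0,2])/K[0,0],-(uv[1]-K[1,2])/K[1,1],-1.])
    d=f["c2w"][:3,:3]@d; return f["c2w"][:3,3],d/np.linalg.norm(d)
def proj(f,p):
    c=np.linalg.inv(f["c2w"])@np.append(p,1); K=np.array(f["K"])
    return np.array([K[0,0]*c[0]/-c[2]+K[0,2],K[1,1]*-c[1]/-c[2]+K[1,2]])
def tri(obs):
    A=np.zeros((3,3));b=np.zeros(3);rs=[ray(*o) for o in obs]
    for o,d in rs: P=np.eye(3)-np.outer(d,d);A+=P;b+=P@o
    x=np.linalg.solve(A,b); return x,[round(float(np.linalg.norm((np.eye(3)-np.outer(d,d))@(x-o))*1000),1) for o,d in rs]
def onz(f,uv,z):
    o,d=ray(f,uv); return o+d*(z-o[2])/d[2]
E
python3 - <<'E'
from h import *
fs={}
for n in("scene","side","wrist"):
    f=cam(n);fs[n]=f;cv2.imwrite(f"pics/{n}0.png",f["image"]);print(n,[k for k in f],f["c2w"][:3,3].round(3))
    for q in("coupler","coupler_neck","port","nipple","latch_left","latch_right","vial_middle","vial_side"):
        print(q,[(np.round(r["uv"]).astype(int).tolist(),round(r["score"],2)) for r in spot_point(f,q)][:4])
s=ctrl.get_state();print(s,ctrl.hold_point_z)
cv2.imwrite("pics/a.png",np.vstack([cv2.resize(fs[n]["image"],(480,300)) for n in("scene","side")]))
E
```

```text
pics
scene ['image', 'K', 'world_to_cam', 'shot', 'c2w'] [-0.012 -0.808  0.488]
coupler [([331, 209], 0.6), ([268, 214], 0.6), ([303, 218], 0.57), ([360, 239], 0.16)]
coupler_neck [([267, 192], 0.92), ([324, 186], 0.86), ([301, 201], 0.81)]
port [([362, 269], 0.84)]
nipple [([359, 240], 0.44)]Traceback (most recent call last):
  File "<stdin>", line 6, in <module>
ValueError: it knows: coupler, coupler_neck, nipple, port, vial_middle, vial_side
```

```bash
python3 - <<'E'
from h import *
fs={}
for n in("scene","side","wrist"):
    f=cam(n);fs[n]=f;cv2.imwrite(f"pics/{n}0.png",f["image"]);print(n,f["c2w"][:3,3].round(3))
    for q in("coupler","coupler_neck","port","nipple","vial_middle","vial_side"):
        print(q,[(np.round(r["uv"]).astype(int).tolist(),round(r["score"],2)) for r in spot_point(f,q)][:5])
s=ctrl.get_state();print(s,ctrl.hold_point_z)
cv2.imwrite("pics/a.png",np.vstack([cv2.resize(fs[n]["image"],(480,300)) for n in("scene","side")]))
E
```

```text
scene [-0.012 -0.808  0.488]
coupler [([302, 221], 0.97), ([269, 216], 0.87), ([328, 209], 0.78)]
coupler_neck [([301, 202], 0.96), ([328, 188], 0.66)]
port [([360, 270], 0.8), ([242, 200], 0.47)]
nipple [([358, 239], 0.39)]
vial_middle [([324, 237], 0.79), ([240, 200], 0.53)]
vial_side [([242, 200], 0.5)]
side [ 0.007 -0.937  0.447]
coupler [([267, 223], 0.84), ([294, 227], 0.81), ([323, 218], 0.52)]
coupler_neck [([320, 202], 0.68), ([292, 206], 0.63), ([267, 204], 0.52)]
port [([342, 266], 0.76)]
nipple [([340, 244], 0.52)]
vial_middle [([310, 241], 0.52)]
vial_side [([247, 206], 0.48)]
wrist [0.137 0.64  0.385]
coupler []
coupler_neck []
port []
nipple []
vial_middle []
vial_side []
{'t': 1.3, 'q': array([ 1.16540942e+00,  1.23783171e-01,  1.65027720e+00, -1.65346011e-05,
        1.36746403e+00, -8.26045022e-02]), 'qd': array([-5.02021535e-04, -1.10059731e-03,  6.41359766e-04,  3.51839114e-04,
        3.40365608e-05, -1.38879608e-03]), 'effort': array([-5.19582063e-04, -4.17585754e+01, -3.60217702e+01,  7.73813459e-02,
        4.29540267e-02, -2.15917311e-06]), 'tcp_pos': array([0.20622374, 0.61642977, 0.18548061]), 'orientation': array([5.04816835e-01, 3.10073572e+00, 9.78861527e-05]), 'force': array([ 0.06993517, -0.71264061, -0.51938762]), 'wrist_torque': array([-0.003432  ,  0.01096612,  0.06623071]), 'finger_force': 0.0, 'grip_width': 0.09486093285073229} 0.0188
```

View pics/a.png

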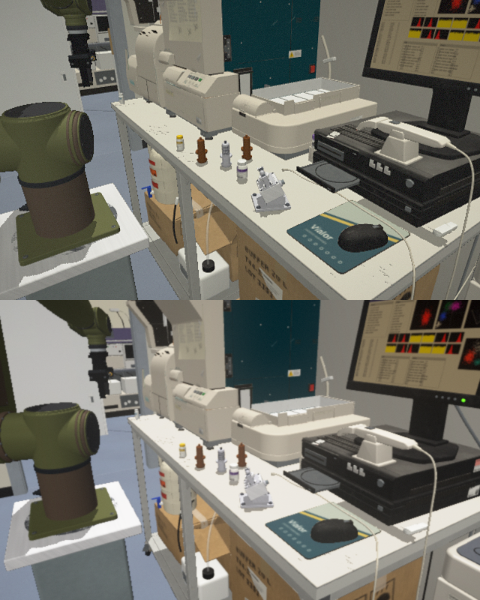

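View pics/wrist0.png

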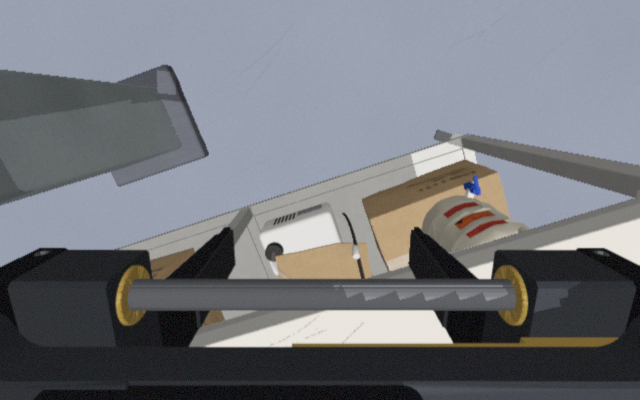

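The scene picture shows the steel coupler at about (301,202), with brown look-alikes at (268,192) and (326,187). The port is at (360,262), vial_middle at (322,230) and vial_side at (240,195). The wrist view is looking at the floor beside the table. I choose the grey coupler at (301,202) and will check it in a crop.

```bash
python3 - <<'E'
from h import *
f=cam("scene");g=cam("side")
cv2.imwrite("pics/crop.png",cv2.resize(f["image"][160:300,220:420],(800,560),interpolation=cv2.INTER_CUBIC))
for q,zs,a,b in(("neck",.06,(301,202),(292,206)),("coupler0",0,(302,221),(294,227)),("port",0,(360,270),(342,266)),("nipple",.064,(358,239.5),(340,244)),("vm",0,(324,237),(310,241)),("vs",0,(242,200),(247,206)),("brown1",.06,(267,192),(267,204)),("brown2",.06,(327,187),(320,202))):
    print(q,onz(f,a,zs).round(3),onz(g,b,zs).round(3),tri([(f,a),(g,b)]))
E
```

```text
neck [0.478 0.034 0.06 ] [0.477 0.051 0.06 ] (array([ 0.43718264, -0.03471479,  0.09424127]), [1.2, 1.2])
coupler0 [0.489 0.051 0.   ] [0.48  0.051 0.   ] (array([0.4674483 , 0.01899081, 0.016376  ]), [3.0, 3.0])
port [ 0.467 -0.207  0.   ] [ 0.47  -0.204  0.   ] (array([ 0.46568193, -0.20964794,  0.00271323]), [0.9, 0.9])
nipple [ 0.469 -0.197  0.064] [ 0.452 -0.224  0.064] (array([ 0.50314079, -0.14891626,  0.02717535]), [5.1, 5.1])
vm [ 0.486 -0.05   0.   ] [ 0.474 -0.051 -0.   ] (array([ 0.45819712, -0.08699621,  0.02100562]), [4.6, 4.6])
vs [0.423 0.262 0.   ] [ 0.434  0.277 -0.   ] (array([0.416204  , 0.23719561, 0.01293058]), [3.7, 3.7])
brown1 [0.442 0.139 0.06 ] [0.427 0.101 0.06 ] (array([0.48956436, 0.24586257, 0.0088071 ]), [4.4, 4.4])
brown2 [0.581 0.076 0.06 ] [0.555 0.039 0.06 ] (array([0.59798867, 0.10808061, 0.03866866]), [7.7, 7.7])
```

View pics/crop.png

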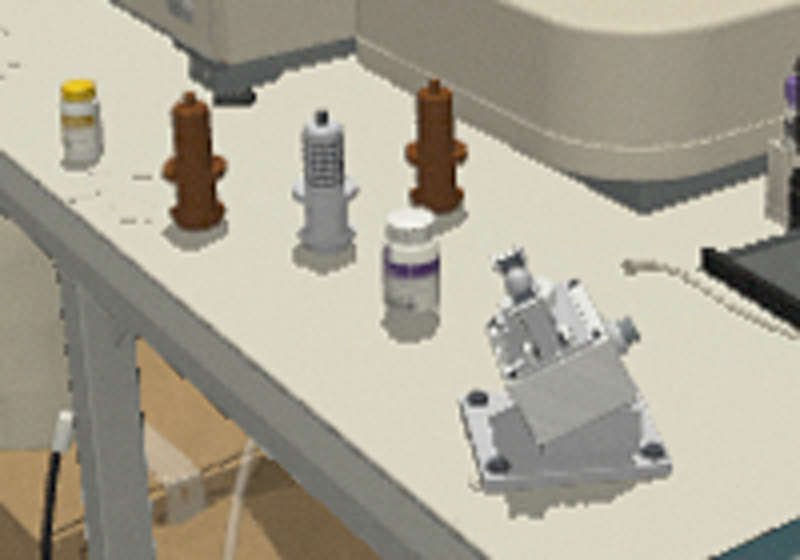

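The crop shows the grey, dark-ribbed coupler at about scene (301,205), with brown look-alikes to its left and behind it. The port nipple leans toward the robot at about (349,228). Next I plan a wrist view.

```bash
cat >> h.py <<'E'
def Rt(tilt=0,yaw=0): # tool x=-X, y=+Y, z down; tilt deg: tool z leans to +x'
    return (R.from_euler('z',yaw,degrees=True)*R.from_euler('y',-tilt,degrees=True)*R.from_matrix([[-1,0,0],[0,1,0],[0,0,-1]]))
def rel(p,Rg,s=None):
    s=s or ctrl.get_state(); R0=R.from_rotvec(s["orientation"])
    print("trans cm",(R0.inv().apply(np.array(p)-s["tcp_pos"])*100).round(2),"ang deg",np.degrees((R0.inv()*Rg).as_rotvec()).round(2))
E
python3 - <<'E'
from h import *
f=cam("wrist");print(np.array(f["mount"]).round(3),np.array(f["K"]).round(1))
for p in((.45,.05,.25),(.45,-.07,.28),(.42,-.07,.3),(.38,-.07,.3)):
    T=np.eye(4);T[:3,:3]=Rt().as_matrix();T[:3,3]=p;f["c2w"]=T@np.array(f["mount"])
    print(p,[proj(f,x).round() for x in((.48,.045,0),(.48,.045,.06),(.47,-.205,0),(.45,-.21,.064),(.48,-.05,.06))]); rel(p,Rt())
E
```

```text
[[-0.001  0.965  0.263  0.073]
 [ 1.     0.001  0.001  0.   ]
 [ 0.     0.263 -0.965 -0.2  ]
 [ 0.     0.     0.     1.   ]] [[337.5   0.  321.4]
 [  0.  337.5 198.1]
 [  0.    0.    1. ]]
(0.45, 0.05, 0.25) [array([318., 185.]), array([317., 196.]), array([134., 178.]), array([ 97., 172.]), array([238., 196.])]
trans cm [-41.09 -45.99  -6.45] ang deg [ -0.     0.   -18.49]
(0.45, -0.07, 0.28) [array([401., 180.]), array([411., 190.]), array([228., 173.]), array([209., 167.]), array([337., 190.])]
trans cm [-44.89 -57.37  -9.45] ang deg [ -0.     0.   -18.49]
(0.42, -0.07, 0.3) [array([396., 196.]), array([406., 208.]), array([233., 190.]), array([216., 187.]), array([336., 208.])]
trans cm [-42.05 -58.32 -11.45] ang deg [ -0.     0.   -18.49]
(0.38, -0.07, 0.3) [array([395., 221.]), array([404., 235.]), array([235., 215.]), array([218., 216.]), array([336., 235.])]
trans cm [-38.25 -59.59 -11.45] ang deg [ -0.     0.   -18.49]
```

```bash
python3 -m jog '[{"claw":0,"translation":[0,0,-6],"angular":[0,0,0]},{"claw":0,"translation":[-6,-7,-9.5],"angular":[0,0,-3]},{"claw":0,"translation":[-10,-12.5,-9.5],"angular":[0,0,-6]},{"claw":0,"translation":[-14,-18,-9.5],"angular":[0,0,-9]},{"claw":0,"translation":[-18,-23,-9.5],"angular":[0,0,-12]},{"claw":0,"translation":[-22,-28,-9.5],"angular":[0,0,-15]},{"claw":0,"translation":[-26,-33,-9.5],"angular":[0,0,-18.5]},{"claw":0,"translation":[-30,-38,-9.5],"angular":[0,0,-18.5]},{"claw":0,"translation":[-34,-43.5,-9.5],"angular":[0,0,-18.5]},{"claw":0,"translation":[-38,-48.5,-9.5],"angular":[0,0,-18.5]},{"claw":0,"translation":[-42,-53.5,-9.5],"angular":[0,0,-18.5]},{"claw":0,"translation":[-45,-57.4,-9.5],"angular":[0,0,-18.5]},{"claw":0,"translation":[-45,-57.4,-9.5],"angular":[0,0,-18.5]},{"claw":0,"translation":[-45,-57.4,-9.5],"angular":[0,0,-18.5]},{"claw":0,"translation":[-45,-57.4,-9.5],"angular":[0,0,-18.5]}]'
cat > look.py <<'E'
from h import *
import sys,pickle
n=sys.argv[1]; f=cam("wrist"); cv2.imwrite(f"pics/{n}.png",f["image"]); out={"f":f}
print(ctrl.get_state()["tcp_pos"].round(4),np.degrees(ctrl.get_state()["orientation"]).round(2))
for q in("coupler","coupler_neck","port","nipple","vial_middle","vial_side"):
    out[q]=spot_point(f,q); print(q,[(np.round(r["uv"],1).tolist(),round(r["score"],2)) for r in out[q]][:4])
pickle.dump(out,open(n+".pkl","wb"))
E
python3 look.py w1
```

```text
t: 3.32
tcp_pos: [0.4507, -0.0703, 0.2804]
orientation: [-0.0, -3.141, -0.001]
force: [0.2, 0.4, 0.2]
grip_width: 0.0952
finger_force: 0.0
[ 0.4507 -0.0698  0.2806] [-9.0000e-02  1.7999e+02  3.0000e-02]
coupler [([405.5, 239.2], 0.9), ([406.0, 182.2], 0.77), ([459.6, 148.2], 0.65), ([224.9, 169.1], 0.18)]
coupler_neck [([416.8, 194.0], 0.82), ([417.1, 254.3], 0.78), ([480.1, 154.3], 0.72)]
port [([223.9, 168.9], 0.78)]
nipple [([215.1, 175.6], 0.65)]
vial_middle [([335.0, 180.4], 0.91)]
vial_side [([566.1, 137.8], 0.88)]
```

View pics/w1.png

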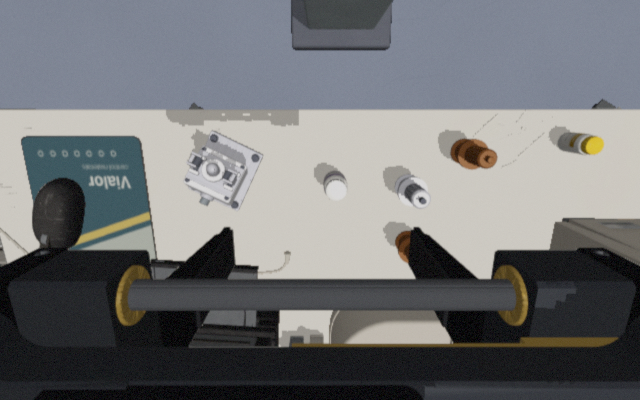

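The steel coupler stands at about (410,188) between brown ones at (475,153) and (405,245). vial_middle is at (336,185) and vial_side at (586,145). The port plate is at (223,168), yawed by roughly -26°, with the nipple head at (213,169). I'll look at the port from a second place.

```bash
python3 -m jog '[{"claw":0,"translation":[0,-6,3],"angular":[0,0,0]},{"claw":0,"translation":[0,-12.5,6],"angular":[0,0,0]},{"claw":0,"translation":[0,-12.5,6],"angular":[0,0,0]},{"claw":0,"translation":[0,-12.5,6],"angular":[0,0,0]}]'
python3 look.py w2; python3 - <<'E'
import cv2;i=cv2.imread("pics/w2.png");cv2.imwrite("pics/w2c.png",cv2.resize(i[90:240,220:420],(800,600),interpolation=cv2.INTER_CUBIC))
E
```

```text
t: 4.18
tcp_pos: [0.4507, -0.1956, 0.2202]
orientation: [-0.002, -3.141, -0.002]
force: [-0.5, -0.1, -0.4]
grip_width: 0.0949
finger_force: 0.0
[ 0.4512 -0.1951  0.221 ] [-2.0000e-02  1.7997e+02  3.0000e-02]
coupler [([512.6, 194.4], 0.92), ([579.1, 153.7], 0.79), ([510.0, 257.3], 0.47)]
coupler_neck [([543.4, 206.9], 0.8), ([620.5, 162.3], 0.67)]
port [([310.2, 176.4], 0.68)]
nipple [([311.0, 184.5], 0.49)]
vial_middle [([435.1, 191.2], 0.61)]
vial_side []
```

View pics/w2c.png

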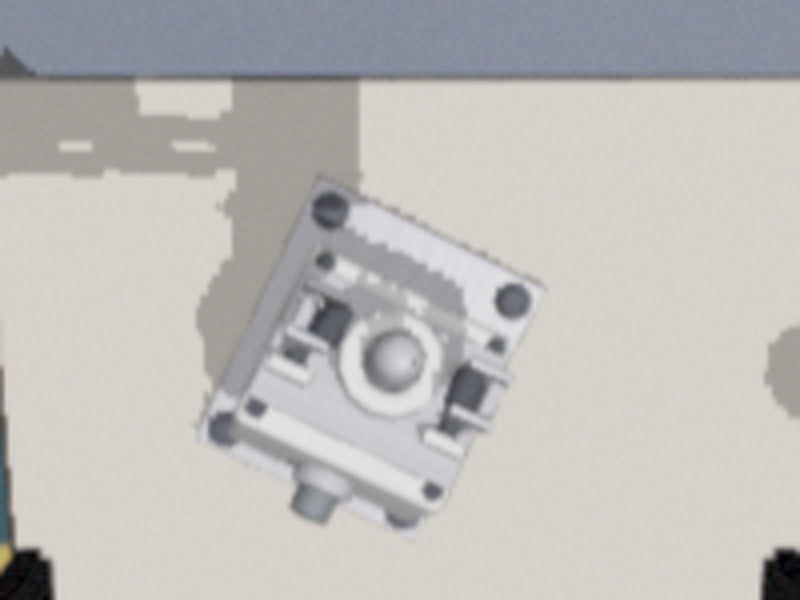

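```bash
cat > fit.py <<'E'
from h import *
import pickle
from scipy.optimize import least_squares
w1=pickle.load(open("w1.pkl","rb"))["f"];w2=pickle.load(open("w2.pkl","rb"))["f"]
def model(v):
    c,s=np.cos(v[2]),np.sin(v[2]);M=np.array([[c,-s,0],[s,c,0],[0,0,1]]);o=np.array([v[0],v[1],0])
    a=np.array([-np.sin(np.radians(25)),0,np.cos(np.radians(25))]);foot=np.array([-.01,0,.064])
    P=[(-.046,-.039,.008),(-.046,.039,.008),(.046,.039,.008),(.046,-.039,.008),foot+.036*a,foot+.030*a+[0,-.0185,0],foot+.030*a+[0,.0185,0]]
    return [o+M@np.array(p) for p in P],o+M@foot,M@a
obs2=np.array([(300,134.5),(356.5,162.5),(323.5,225),(270,198.75),(319,179),(303,170.5),(337,187)])
obs1=np.array([(214,131),(262,155),(237,207),(185,180),(213,169)])
def res(v):
    P,_,_=model(v); return np.concatenate([(proj(w2,p)-o) for p,o in zip(P,obs2)]+[(proj(w1,p)-o)*.5 for p,o in zip(P[:5],obs1)])
r=least_squares(res,[.47,-.205,-.45],loss="soft_l1");print(r.x.round(4),np.degrees(r.x[2]));print(r.fun.reshape(-1,2).round(1))
P,foot,a=model(r.x);print("foot",foot.round(4),"axis",a.round(3),"tip model",P[4].round(4))
print("tri tip",tri([(w1,obs1[4]),(w2,obs2[4])]))
for q,a1,a2 in(("neck",(416.8,194),(543.4,206.9)),("mouth",(406,182.2),(512.6,194.4)),("vm",(335,180.4),(435.1,191.2))): print(q,tri([(w1,a1),(w2,a2)]))
pickle.dump((r.x,foot,a),open("port.pkl","wb"))
E
python3 fit.py
```

```text
[ 0.4675 -0.2074 -0.4693] -26.889535711575423
[[-0.1 -1.1]
 [ 0.5 -0.1]
 [-0.3  0.5]
 [-1.8  0.5]
 [ 2.  -1.1]
 [ 0.1  0.3]
 [-0.6  0.2]
 [-1.3 -0.5]
 [ 0.7  0.3]
 [ 0.2  2.3]
 [ 1.2  4.1]
 [-0.5 -0.9]]
foot [ 0.4586 -0.2028  0.064 ] axis [-0.377  0.191  0.906] tip model [ 0.445  -0.196   0.0966]
tri tip (array([ 0.44839431, -0.19803168,  0.08727385]), [0.3, 0.3])
neck (array([0.48684265, 0.052891  , 0.05781869]), [0.2, 0.2])
mouth (array([ 0.48754925,  0.05457193, -0.00759447]), [1.6, 1.6])
vm (array([ 0.48147952, -0.05078753,  0.00270889]), [0.6, 0.6])
```

```bash
python3 - <<'E'
from h import *
rel((.487,.053,.16),Rt(0,-27))
E
```

```text
trans cm [-3.59 24.8   6.12] ang deg [-2.000e-02  9.000e-02  2.709e+01]
```

```bash
python3 -m jog '[{"claw":40,"translation":[-0.6,6,0],"angular":[0,0,8]},{"claw":80,"translation":[-1.8,12,1],"angular":[0,0,16]},{"claw":80,"translation":[-3,18,3],"angular":[0,0,22]},{"claw":80,"translation":[-3.6,23,5],"angular":[0,0,27]},{"claw":80,"translation":[-3.6,24.8,6.1],"angular":[0,0,27]},{"claw":80,"translation":[-3.6,24.8,6.1],"angular":[0,0,27]},{"claw":80,"translation":[-3.6,24.8,6.1],"angular":[0,0,27]}]' 20
python3 look.py w3; python3 - <<'E'
from h import *
import pickle
fs=[pickle.load(open(n+".pkl","rb"))["f"] for n in("w1","w2","w3")]
o3=pickle.load(open("w3.pkl","rb"))
for k in o3["coupler_neck"][:2]: print(tri([(fs[0],(416.8,194)),(fs[1],(543.4,206.9)),(fs[2],k["uv"])]), tri([(fs[0],(416.8,194)),(fs[2],k["uv"])]))
for z in (.06,.088): print(proj(fs[2],(.487,.053,z)))
E
```

```text
t: 5.4
tcp_pos: [0.4874, 0.0513, 0.1604]
orientation: [0.734, 3.053, -0.0]
force: [0.1, -1.0, 0.5]
grip_width: 0.0652
finger_force: 0.0
[0.4875 0.0511 0.1606] [ 42.1 174.9  -0. ]
coupler [([359.5, 237.4], 0.71), ([366.4, 99.1], 0.65), ([322.7, 171.9], 0.63), ([501.3, 13.3], 0.44)]
coupler_neck [([371.0, 263.3], 0.92), ([322.6, 189.0], 0.9), ([373.7, 100.2], 0.8)]
port [([113.2, 258.5], 0.86), ([496.4, 16.4], 0.33)]
nipple []
vial_middle [([236.2, 214.1], 0.88)]
vial_side [([500.6, 15.4], 0.59), ([321.9, 188.1], 0.43)]
(array([0.50221095, 0.04914068, 0.0941367 ]), [24.3, 28.7, 52.3]) (array([0.49533403, 0.04956523, 0.14835407]), [36.7, 36.7])
(array([0.48720592, 0.05254332, 0.05850019]), [0.4, 0.7, 1.1]) (array([0.48743501, 0.05249967, 0.05906464]), [0.7, 0.7])
[322.59207852 187.8484426 ]
[322.70705615 195.73381765]
```

View pics/w3.png

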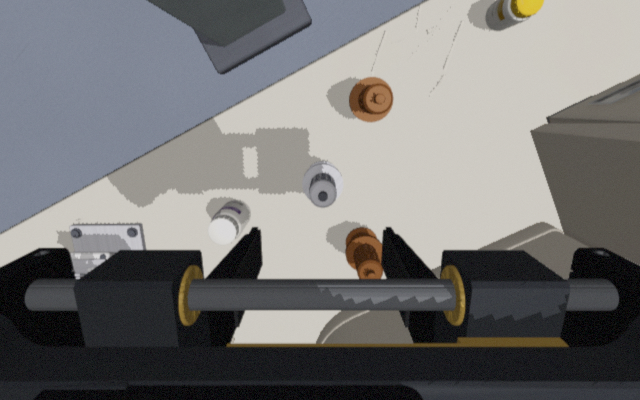

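The coupler's neck is at (322,189), centred between the fingers. The fingers' paths are free, with brown look-alikes at (372,98) and (367,255). Triangulation over three views gives (0.487, 0.0525, 0.0585), which fits the 60 mm neck height. Now I descend and grip.

```bash
python3 -m jog '[{"claw":80,"translation":[0.1,0.1,4],"angular":[0,0,0]},{"claw":80,"translation":[0.1,0.1,8],"angular":[0,0,0]},{"claw":80,"translation":[0.1,0.1,10.5],"angular":[0,0,0]},{"claw":80,"translation":[0.1,0.1,11.8],"angular":[0,0,0]},{"claw":80,"translation":[0.1,0.1,11.8],"angular":[0,0,0]},{"claw":80,"translation":[0.1,0.1,11.8],"angular":[0,0,0]}]' 20
python3 -m jog '[{"claw":200,"translation":[0,0,0],"angular":[0,0,0]},{"claw":220,"translation":[0,0,0],"angular":[0,0,0]},{"claw":220,"translation":[0,0,0],"angular":[0,0,0]},{"claw":220,"translation":[0,0,0],"angular":[0,0,0]},{"claw":220,"translation":[0,0,0],"angular":[0,0,0]},{"claw":220,"translation":[0,0,0],"angular":[0,0,0]},{"claw":220,"translation":[0,0,0],"angular":[0,0,0]},{"claw":220,"translation":[0,0,0],"angular":[0,0,0]}]' 20
```

```text
t: 6.5
tcp_pos: [0.4876, 0.0536, 0.0429]
orientation: [0.733, 3.053, 0.001]
force: [0.2, -0.1, -0.2]
grip_width: 0.0652
finger_force: 0.0
t: 7.5
tcp_pos: [0.4865, 0.0536, 0.0415]
orientation: [0.733, 3.055, -0.0]
force: [0.4, -0.4, -0.1]
grip_width: 0.0233
finger_force: 20.0
```

```bash
python3 -m jog '[{"claw":220,"translation":[0,0,-2],"angular":[0,0,0]},{"claw":220,"translation":[0,0,-6],"angular":[0,0,0]},{"claw":220,"translation":[0,0,-11],"angular":[0,0,0]},{"claw":220,"translation":[0,0,-15],"angular":[0,0,0]},{"claw":220,"translation":[0,0,-15],"angular":[0,0,0]},{"claw":220,"translation":[0,0,-15],"angular":[0,0,0]}]' 20
python3 - <<'E'
from h import *
import pickle
v,foot,a=pickle.load(open("port.pkl","rb"));print(foot+.142*a); rel(foot+.142*a,Rt(25,-26.9))
E
```

```text
t: 8.25
tcp_pos: [0.4855, 0.0537, 0.1897]
orientation: [-0.733, -3.052, 0.001]
force: [0.0, -0.6, -1.8]
grip_width: 0.023
finger_force: 20.0
[ 0.40507277 -0.17568975  0.19269571]
trans cm [ -3.25 -24.09  -0.28] ang deg [ -0.08 -25.13  -0.08]
```

```bash
python3 -m jog '[{"claw":220,"translation":[-0.5,-3,-0.5],"angular":[0,0,0]},{"claw":220,"translation":[-1,-8,-1],"angular":[0,-4,0]},{"claw":220,"translation":[-1.5,-13,-1],"angular":[0,-9,0]},{"claw":220,"translation":[-2.3,-18,-1],"angular":[0,-15,0]},{"claw":220,"translation":[-3,-22,-0.6],"angular":[0,-21,0]},{"claw":220,"translation":[-3.2,-24.1,-0.3],"angular":[-0.1,-25.1,-0.1]},{"claw":220,"translation":[-3.2,-24.1,-0.3],"angular":[-0.1,-25.1,-0.1]},{"claw":220,"translation":[-3.2,-24.1,-0.3],"angular":[-0.1,-25.1,-0.1]},{"claw":220,"translation":[-3.2,-24.1,-0.3],"angular":[-0.1,-25.1,-0.1]}]' 20
python3 look.py w4;python3 - <<'E'
from h import *
import pickle
v,foot,a=pickle.load(open("port.pkl","rb"));s=ctrl.get_state()
f=pickle.load(open("w4.pkl","rb"))["f"]
g=cam("scene");h=cam("side")
def crop(f,n=1):
    c=proj(f,foot+.03*a).astype(int);x0,y0=max(0,c[0]-60),max(0,c[1]-60);return x0,y0,cv2.resize(f["image"][y0:y0+100,x0:x0+120],(600,500),interpolation=cv2.INTER_CUBIC)
W=cv2.resize(f["image"][80:280,200:440],(600,500),interpolation=cv2.INTER_CUBIC)
x0,y0,S=crop(g);print("scene crop",x0,y0)
cv2.imwrite("pics/w4c.png",cv2.resize(np.hstack([W,S]),(800,333)))
for n,f in(("w",f),("sc",g)):
    for k in(0,.036,.1): print(n,k,proj(f,foot+k*a).round(1))
zt=R.from_rotvec(s["orientation"]).apply([0,0,1]);m=s["tcp_pos"]+.042*zt;print("mouth rel foot along",(m-foot)@a,"lat",((m-foot)-((m-foot)@a)*a).round(4),"ang",np.degrees(np.arccos(-zt@a)))
E
```

```text
t: 9.38
tcp_pos: [0.4062, -0.1749, 0.1943]
orientation: [0.629, 2.639, -0.137]
force: [0.1, 0.6, -1.0]
grip_width: 0.0232
finger_force: 20.0
[ 0.4062 -0.1749  0.1945] [ 36.01 151.2   -7.88]
coupler [([319.7, 205.6], 0.7), ([566.9, 135.3], 0.6)]
coupler_neck [([322.1, 239.8], 0.55)]
port [([320.4, 150.5], 0.88)]
nipple [([316.0, 180.5], 0.71)]
vial_middle []
vial_side []
scene crop 289 170
w 0 [319.9 178.1]
w 0.036 [319.8 186. ]
w 0.1 [319.5 205.5]
sc 0 [355.6 242.2]
sc 0.036 [347.8 227.8]
sc 0.1 [333.4 200.9]
mouth rel foot along 0.10146903127927474 lat [0.0013 0.0001 0.0005] ang 0.12689486259613303
```

View pics/w4c.png

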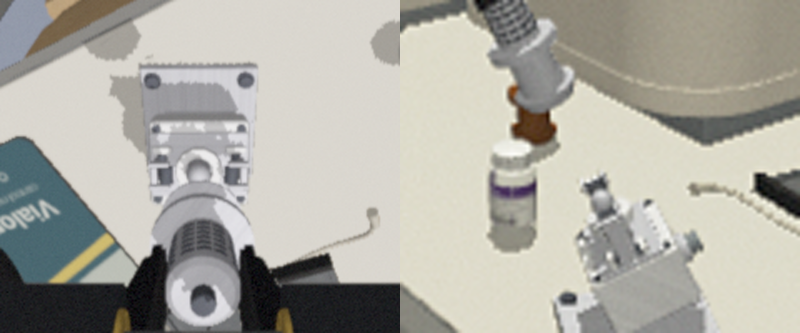

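The wrist crop shows the coupler in line above the nipple, with the head at about wrist (319,180). The scene crop puts the nipple head at (349,230), where the model predicts it, and the mouth also lies on the model axis. Next I descend to just over the tip.

```bash
python3 -m jog '[{"claw":220,"translation":[0.1,-0.05,1.5],"angular":[0,0,0]},{"claw":220,"translation":[0.1,-0.05,3],"angular":[0,0,0]},{"claw":220,"translation":[0.1,-0.05,4.5],"angular":[0,0,0]},{"claw":220,"translation":[0.1,-0.05,5.5],"angular":[0,0,0]},{"claw":220,"translation":[0.1,-0.05,6],"angular":[0,0,0]},{"claw":220,"translation":[0.1,-0.05,6],"angular":[0,0,0]},{"claw":220,"translation":[0.1,-0.05,6],"angular":[0,0,0]}]' 20
cat > st.py <<'E'
from h import *
import pickle
v,foot,a=pickle.load(open("port.pkl","rb"));s=ctrl.get_state();Rm=R.from_rotvec(s["orientation"])
zt=Rm.apply([0,0,1]);m=s["tcp_pos"]+.042*zt;l=m-foot
print("along mm",(l@a*1000).round(1),"lat tool mm",(Rm.inv().apply(l-(l@a)*a)*1000).round(1),"ang",np.degrees(np.arccos(-zt@a)).round(2),"F tool",Rm.inv().apply(s["force"]).round(1),"grip",s["finger_force"],s["grip_width"])
E
python3 st.py; python3 - <<'E'
from h import *
import pickle
v,foot,a=pickle.load(open("port.pkl","rb"))
f=cam("wrist");g=cam("scene")
W=cv2.resize(f["image"][120:240,250:394],(600,500),interpolation=cv2.INTER_CUBIC)
c=(289,170);S=cv2.resize(g["image"][180:260,300:396],(600,500),interpolation=cv2.INTER_CUBIC)
cv2.imwrite("pics/w5c.png",cv2.resize(np.hstack([W,S]),(800,333)))
E
```

```text
t: 10.7
tcp_pos: [0.4275, -0.1872, 0.1403]
orientation: [0.63, 2.637, -0.139]
force: [0.5, -0.5, -1.9]
grip_width: 0.0231
finger_force: 20.0
along mm 41.8 lat tool mm [-0.8 -0.1  0. ] ang 0.17 F tool [ 0.2 -0.3  2. ] grip 19.99573588371277 0.023102709467254318
```

View pics/w5c.png

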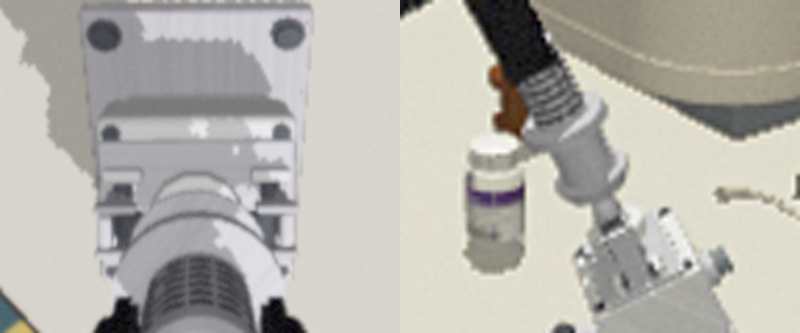

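The wrist crop shows the coupler centred between the arms, with the sleeve arc behind the flange. The scene crop shows the mouth about (600,192) just over the nipple. I move the tip into the bore and check forces.

```bash
python3 -m jog '[{"claw":220,"translation":[0.06,0,0.3],"angular":[0,0,0]},{"claw":220,"translation":[0.06,0,0.6],"angular":[0,0,0]},{"claw":220,"translation":[0.06,0,0.8],"angular":[0,0,0]},{"claw":220,"translation":[0.06,0,0.8],"angular":[0,0,0]}]' 20
python3 st.py
```

```text
t: 11.3
tcp_pos: [0.4297, -0.1883, 0.1318]
orientation: [0.631, 2.638, -0.138]
force: [0.2, -0.3, -1.1]
grip_width: 0.023
finger_force: 20.0
along mm 33.1 lat tool mm [ 0.6 -0.  -0. ] ang 0.1 F tool [ 0.2 -0.2  1.2] grip 19.995635747909546 0.0230255164555802
```

```bash
python3 -m jog '[{"claw":220,"translation":[0,0,0.25],"angular":[0,0,0]},{"claw":220,"translation":[0,0,0.5],"angular":[0,0,0]},{"claw":220,"translation":[0,0,0.7],"angular":[0,0,0]},{"claw":220,"translation":[0,0,0.7],"angular":[0,0,0]}]' 20
python3 st.py
```

```text
t: 11.8
tcp_pos: [0.4333, -0.1902, 0.1275]
orientation: [0.63, 2.635, -0.14]
force: [-3.2, 0.8, 4.2]
grip_width: 0.023
finger_force: 20.0
along mm 27.5 lat tool mm [-1.4 -0.2  0. ] ang 0.24 F tool [ 1.1 -0.8 -5.2] grip 20.016123354434967 0.023026866161536166
```

```bash
python3 -m jog '[{"claw":220,"translation":[0,0,0.2],"angular":[0,0,0]},{"claw":220,"translation":[0,0,0.4],"angular":[0,0,0]},{"claw":220,"translation":[0,0,0.4],"angular":[0,0,0]}]' 20
python3 st.py
```

```text
t: 12.18
tcp_pos: [0.4339, -0.1904, 0.1219]
orientation: [0.631, 2.638, -0.138]
force: [-0.5, 0.1, 1.4]
grip_width: 0.0232
finger_force: 20.0
along mm 22.2 lat tool mm [ 0.5 -0.  -0. ] ang 0.11 F tool [-0.2 -0.1 -1.5] grip 20.00381290912628 0.023217611795937225
```

```bash
python3 -m jog '[{"claw":220,"translation":[0,0,0.2],"angular":[0,0,0]},{"claw":220,"translation":[0,0,0.35],"angular":[0,0,0]},{"claw":220,"translation":[0,0,0.35],"angular":[0,0,0]}]' 20
python3 st.py
```

```text
t: 12.55
tcp_pos: [0.4352, -0.1911, 0.1189]
orientation: [0.631, 2.638, -0.139]
force: [-2.5, 0.2, 2.6]
grip_width: 0.0231
finger_force: 20.0
along mm 18.8 lat tool mm [ 0.4 -0.1 -0. ] ang 0.11 F tool [ 1.  -0.9 -3.3] grip 20.004373490810394 0.023050729503286488
```

```bash
python3 -m jog '[{"claw":220,"translation":[0,0,0.2],"angular":[0,0,0]},{"claw":220,"translation":[0,0,0.35],"angular":[0,0,0]},{"claw":220,"translation":[0,0,0.35],"angular":[0,0,0]},{"claw":220,"translation":[0,0,0.35],"angular":[0,0,0]}]' 20
python3 st.py
```

```text
t: 13.05
tcp_pos: [0.4369, -0.192, 0.1164]
orientation: [0.63, 2.637, -0.139]
force: [-4.2, 1.8, 5.3]
grip_width: 0.0233
finger_force: 20.0
along mm 15.8 lat tool mm [-0.3 -0.1  0. ] ang 0.15 F tool [ 1.9 -0.3 -6.8] grip 20.01071870326996 0.02333682177946708
```

```bash
python3 -m jog '[{"claw":220,"translation":[0,0,0.2],"angular":[0,0,0]},{"claw":220,"translation":[0,0,0.35],"angular":[0,0,0]},{"claw":220,"translation":[0,0,0.35],"angular":[0,0,0]},{"claw":220,"translation":[0,0,0.35],"angular":[0,0,0]}]' 20
python3 st.py; python3 - <<'E'
from h import *
f=cam("wrist");g=cam("scene");h=cam("side")
W=cv2.resize(f["image"][120:240,250:394],(480,400),interpolation=cv2.INTER_CUBIC)
S=cv2.resize(g["image"][200:270,320:404],(480,400),interpolation=cv2.INTER_CUBIC)
cv2.imwrite("pics/w6c.png",cv2.resize(np.hstack([W,S]),(800,333)))
E
```

```text
t: 13.55
tcp_pos: [0.4384, -0.1927, 0.1137]
orientation: [0.63, 2.636, -0.139]
force: [-4.5, 1.7, 8.0]
grip_width: 0.0235
finger_force: 20.0
along mm 12.6 lat tool mm [-0.7 -0.1  0. ] ang 0.18 F tool [ 0.9 -0.5 -9.3] grip 20.014808177947998 0.023504304569975164
```

View pics/w6c.png

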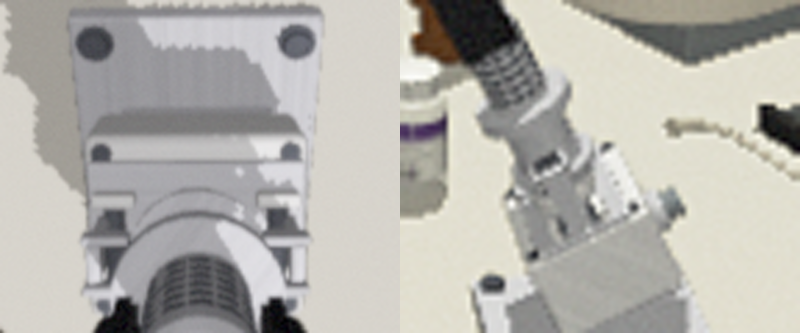

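The wrist and scene crops show the coupler seated between the arms, with the roller (scene crop about (547,160)) now over the barrel above the flange. The push is about 10.5 N. I press slightly deeper for margin and confirm.

```bash
python3 -m jog '[{"claw":220,"translation":[0.05,0,0.1],"angular":[0,0,0]},{"claw":220,"translation":[0.05,0,0.18],"angular":[0,0,0]},{"claw":220,"translation":[0.05,0,0.18],"angular":[0,0,0]},{"claw":220,"translation":[0.05,0,0.18],"angular":[0,0,0]},{"claw":220,"translation":[0.05,0,0.18],"angular":[0,0,0]},{"claw":220,"translation":[0.05,0,0.18],"angular":[0,0,0]}]' 20
for i in 1 2 3; do python3 st.py; python3 -c "from h import *;cam('scene')"; done; python3 - <<'E'
from h import *
g=cam("scene");h=cam("side");f=cam("wrist")
S=[cv2.resize(x,(400,400),interpolation=cv2.INTER_CUBIC) for x in(g["image"][208:258,325:375],f["image"][150:240,275:365])]
cv2.imwrite("pics/w7c.png",np.hstack(S))
E
```

```text
t: 14.45
tcp_pos: [0.4388, -0.193, 0.1122]
orientation: [0.63, 2.636, -0.139]
force: [-4.8, 1.9, 8.2]
grip_width: 0.0233
finger_force: 20.0
along mm 11.0 lat tool mm [-0.5 -0.1  0. ] ang 0.21 F tool [ 1.2 -0.4 -9.6] grip 20.015426874160767 0.023328123843384816
along mm 11.0 lat tool mm [-0.4 -0.1  0. ] ang 0.2 F tool [ 1.3 -0.5 -9.7] grip 20.015355348587036 0.023356806122740926
along mm 11.0 lat tool mm [-0.5 -0.1  0. ] ang 0.21 F tool [ 2.  -0.7 -9.1] grip 20.015268623828888 0.023282940426564175
```

View pics/w7c.png

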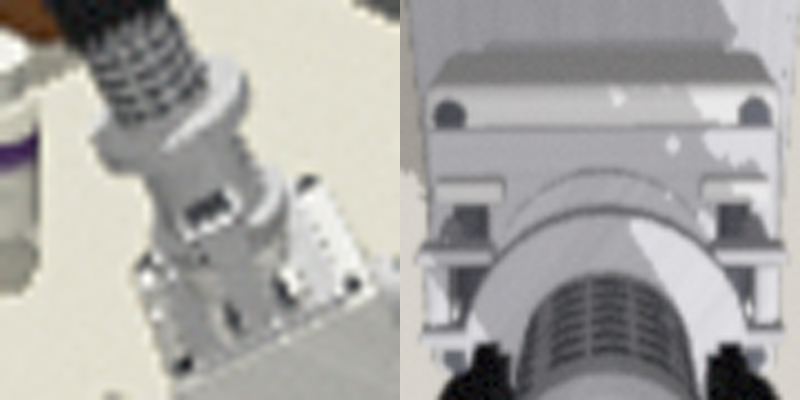

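```bash
python3 - <<'E'
from h import *
import pickle
v,foot,a=pickle.load(open("port.pkl","rb"));s=ctrl.get_state();Rm=R.from_rotvec(s["orientation"])
g=cam("scene");w=cam("wrist");h=cam("side")
for n,f in(("scene",g),("side",h),("wrist",w)):
    print(n,"pred mouth/neck/top for mouth at 11,14:",[[proj(f,foot+(m+k)*a).round(1).tolist() for k in(0,.06,.088)] for m in(.011,.014)])
    for q in("coupler","coupler_neck"): print(q,[(np.round(r["uv"],1).tolist(),round(r["score"],2)) for r in spot_point(f,q)][:3])
    print("tcp",proj(f,s["tcp_pos"]).round(1),"near finger tip back",proj(f,s["tcp_pos"]-Rm.apply([0,.022,0])).round(1))
# grey profile along the axis in scene
for k in range(0,112,4):
    p=proj(g,foot+a*k/1000.); u,r=p.round().astype(int); print(k,p.round(0).astype(int).tolist(),g["image"][r,u].tolist(),end="; ")
# saved profile of top of stub in wrist before/after
E
```

```text
scene pred mouth/neck/top for mouth at 11,14: [[[353.2, 237.8], [340.1, 213.3], [333.7, 201.3]], [[352.6, 236.6], [339.4, 212.0], [333.0, 200.0]]]
coupler [([354.3, 236.4], 0.95), ([267.2, 214.7], 0.94), ([329.2, 211.1], 0.5)]
coupler_neck [([341.3, 213.2], 0.84), ([268.2, 195.0], 0.73), ([361.2, 269.9], 0.5)]
tcp [344.3 220.7] near finger tip back [346.2 225.9]
side pred mouth/neck/top for mouth at 11,14: [[[334.9, 235.5], [322.5, 211.7], [316.5, 200.3]], [[334.3, 234.4], [321.8, 210.5], [315.9, 199.0]]]
coupler [([264.5, 219.4], 0.79), ([335.8, 236.4], 0.57), ([323.9, 219.5], 0.49)]
coupler_neck [([268.7, 203.6], 0.88), ([318.2, 212.7], 0.62), ([320.2, 200.6], 0.62)]
tcp [326.4 218.9] near finger tip back [327.1 222.8]
wrist pred mouth/neck/top for mouth at 11,14: [[[321.4, 207.0], [321.4, 237.4], [321.5, 258.8]], [[321.4, 208.2], [321.4, 239.4], [321.5, 261.5]]]
coupler [([321.2, 207.5], 0.94)]
coupler_neck [([321.4, 240.2], 0.57)]
tcp [321.2 227.1] near finger tip back [286.1 227.1]
0 [356, 242] [141, 143, 145]; 4 [355, 241] [143, 145, 145]; 8 [354, 239] [146, 147, 147]; 12 [353, 237] [140, 143, 141]; 16 [352, 236] [161, 161, 162]; 20 [351, 234] [76, 74, 73]; 24 [350, 233] [66, 66, 65]; 28 [350, 231] [143, 146, 144]; 32 [349, 229] [140, 140, 142]; 36 [348, 228] [145, 146, 148]; 40 [347, 226] [149, 153, 153]; 44 [346, 224] [155, 155, 156]; 48 [345, 223] [141, 144, 144]; 52 [344, 221] [103, 103, 102]; 56 [343, 220] [116, 115, 116]; 60 [343, 218] [132, 132, 132]; 64 [342, 216] [135, 135, 135]; 68 [341, 215] [92, 91, 88]; 72 [340, 213] [96, 95, 93]; 76 [339, 211] [52, 51, 51]; 80 [338, 209] [30, 27, 35]; 84 [337, 208] [26, 24, 23]; 88 [336, 206] [30, 28, 30]; 92 [335, 204] [28, 24, 26]; 96 [334, 203] [38, 33, 33]; 100 [333, 201] [26, 29, 23]; 104 [332, 199] [32, 32, 35]; 108 [332, 197] [25, 27, 20];
```

```bash
python3 -m jog '[{"claw":220,"translation":[0,0,0.1],"angular":[0,0,0]},{"claw":220,"translation":[0,0,0.2],"angular":[0,0,0]},{"claw":220,"translation":[0,0,0.2],"angular":[0,0,0]},{"claw":220,"translation":[0,0,0.2],"angular":[0,0,0]}]' 20
python3 st.py;python3 -c "from h import *;cam('scene')";python3 st.py;python3 - <<'E'
from h import *
for n in("scene","wrist"):
    f=cam(n)
    for q in("coupler","coupler_neck"): print(n,q,[(np.round(r["uv"],1).tolist(),round(r["score"],2)) for r in spot_point(f,q)][:1])
E
```

```text
t: 15.7
tcp_pos: [0.4397, -0.1934, 0.1106]
orientation: [0.63, 2.636, -0.139]
force: [-5.5, 2.9, 9.5]
grip_width: 0.0234
finger_force: 20.0
along mm 9.2 lat tool mm [-0.7 -0.1  0. ] ang 0.22 F tool [  1.6   0.1 -11.3] grip 20.01744031906128 0.02340988968790175
along mm 9.2 lat tool mm [-0.7 -0.1  0. ] ang 0.22 F tool [  2.   -0.4 -10.5] grip 20.01740276813507 0.02336383787952439
scene coupler [([355.9, 237.6], 0.72)]
scene coupler_neck [([339.4, 212.7], 0.77)]
wrist coupler [([322.1, 204.6], 0.88)]
wrist coupler_neck [([321.8, 237.9], 0.74)]
```

The force rises by about 0.6 N per mm, which is the spring rate. Position and force agree on a sleeve travel of about 12 mm, clear of the 14 mm stop. I hand it in.

```bash
python3 -c "from workcell import ctrl;print(ctrl.close_job())"
```

```text
the job is handed in; nothing more can be done
None
```

I handed the job in with the coupler pressed squarely on the nipple and still held at 20 N. The push is about 12 N, and force and position put the sleeve near 12 mm, deeper than the roughly 10 mm you asked for. The pictures show both roller arms shut over the flange. I never went near the vials, but did not measure them again, and handing in returned no verdict.

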